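Put the bar tools away in the kitchen drawer insert

ROBOT

A 6-joint arm with a two-finger parallel gripper is mounted at the origin on the work surface. World frame = base frame: x ahead of the robot, y to its left, z up, the work surface at z = 0. Lengths are in m, angles in rad, forces in N, time in s.
With the tool pointing down it reaches from about 0.35 to 0.975 m from the base axis. Payload 7.1 kg.
Tool frame: the origin (TCP) lies between the finger pads; the fingertips stand 25 mm ahead of it and the grasp point (between the pads) lies 6 mm ahead of it; z points along the fingers, y is the direction in which the jaws open and shut (so a half turn about z gives the same grasp; the last joint's range is limited). The gripper opens to 88 mm and grips with 3 to 60 N. Pads are 20 mm wide; open, the fingers measure 115 mm over their backs; the gripper's body (75 mm by 178 mm) begins 61 mm behind the grasp point.
Start: joints at [-1.199, 0.423, 1.63, -0, 1.089, -0.019], TCP at [0.238, -0.578, 0.248] pointing down, gripper open.
Joint ranges: [-3, 3], [-0.9, 2.11], [0.09, 2.58], [-1.31, 4.45], [0.11, 2.69], [-2.54, 2.54]. Speed limits (rad/s): [2.39, 2.39, 3.01, 3.14, 3.14, 3.14].

INTERFACE

Orientations are given as a unit quaternion [w, x, y, z].
In Python, from station import robot, readout, snapshot, camera_params, order gives the robot as it stands. The module is installed in compiled form; this text tells all that it offers. Calls block until the motion is done:
- robot.move_to(position, orientation): joint-space move of the TCP to a pose.
- robot.movel(position, rotation=None, max_speed=0.15): straight line of the TCP; rotation=None keeps the orientation; max_speed is the mean speed in m/s.
- robot.move_j(angles): joint-space move.
- robot.set_gripper(opening, f_grip=None): finger opening in m; f_grip is the grip in N (None keeps the last); returns when the fingers have stopped.
- robot.dwell(seconds).
- robot.inverse_kinematics(position, orientation): joint angles nearest the present ones, or None.
- readout.get_state(): the state.
- snapshot(name): name is "scene" or "top" or "wrist"; returns (picture, depth): 384x512x3 uint8, red, green, blue; 384x512 float32, m along the optical axis (not along the pixel's ray), 0 where there is no reading.
- camera_params(name): a dict with "fx", "fy", "cx", "cy" (pixels), "D" ([k1, k2, p1, p2, k3] as OpenCV has them; the pictures are not rectified), "xyz" and "attitude" of the camera in the world; the wrist camera has in their place "hand_eye" (4x4, takes a point from camera to tool coordinates, whose origin is the TCP and whose axes are the flange's). Camera axes: x right, y down, z forward; pixel columns grow to the right and rows downward; lengths in m; the calibration is good to about 2 mm. A picture is of the moment at which its call begins: read the wrist's pose just before it. camera_params takes no time and is no camera call.
A pose or a line that the arm cannot do raises robot.MotionError and nothing moves.
- order.hand_in(): hands the job in, once; it reports no verdict.
The state is a dict: "clock": time; "joint_positions": joint angles; "joint_velocities": joint speeds; "joint_torque": joint torques, N m; "tcp_pos": TCP position; "eef_rot": TCP orientation; "ft_force": force on the tool from outside, world axes, zero at the start; "moment": the same for the moment, N m; "width": finger opening in m.
Only numpy, scipy, OpenCV 4.12 (cv2) and the standard library are available. Lean on these libraries where they do the work, as an engineer would, in place of code of your own. Each camera call takes 0.05 s, during which the arm holds its last target. There are 200 camera calls.

TASK

The swing-arm lamp hangs low over the open kitchen drawer: first swing its arm back over the top of the unit until the shade is clear of the drawer. Then lay each tool from the worktop into its own shaped cutout in the drawer insert and press it down between the gripping ribs until it is fully home on the cutout's floor, and only when all of them are home push the drawer fully shut. Leave the lamp swung clear, and do not knock over or shift the oil bottle or the mug.

Things in the scene. Friction and masses are not known exactly. Their poses are not given: they have to be found in the camera images.
- canopener_mid (a point): chrome crank can opener lying flat. Handle pair with red inlays 34 wide, 22 high, from 85 behind the point to 22 ahead; then a head 44 wide, 40 long, 20 high, with an upright butterfly key 42 ahead (top 45 above the underside). 150 g. mm. Point: half-way up (11), near the balance, where to grip across (y); x to the head end, z up. May be absent.
- bottleopener_mid (a point): cast aluminium bottle opener lying flat. Bar handle 22 wide, 20 high, from 75 behind the point to 16 ahead; then a squared open loop 42 wide, 41 long, 18 high. 130 g. mm. Point: half-way up (10), near the balance, where to grip across (y); x to the head end, z up. May be absent.
- jarkey_mid (a point): cream plastic jar key lying flat. Handle 26 wide, 23 high, from 68 behind the point to 22 ahead; then a cradle 50 wide, 26 long, 19 high. 90 g. mm. Point: half-way up (11.5), near the balance, where to grip across (y); x to the head end, z up. May be absent.
- corkscrew_mid (a point): nickel corkscrew lying flat. Square shank 16 wide, 20 high, from 24 behind the point to 30 ahead; then a dark wooden cross bar 72 wide, 20 long, 21 high; thin worm to 75 behind. 110 g. mm. Point: half-way up (10), near the balance, where to grip across (y); x to the head end, z up. May be absent.
- fit_canopener (a point): where the can opener's point (canopener_mid) lies when it is fully home in its own cutout: 11 mm above the cutout floor (second from the left; head to the drawer front, seen from the robot). x points the way the tool's head end must point, z up. The tool then stands 11 mm proud of the insert.
- fit_bottleopener (a point): where the bottle opener's point (bottleopener_mid) lies when it is fully home in its own cutout: 10 mm above the cutout floor (third from the left; loop to the back, seen from the robot). x points the way the tool's head end must point, z up. The tool then stands 9 mm proud of the insert.
- fit_jarkey (a point): where the jar key's point (jarkey_mid) lies when it is fully home in its own cutout: 11.5 mm above the cutout floor (rightmost; cradle to the drawer front, seen from the robot). x points the way the tool's head end must point, z up. The tool then stands 12 mm proud of the insert.
- fit_corkscrew (a point): where the corkscrew's point (corkscrew_mid) lies when it is fully home in its own cutout: 10 mm above the cutout floor (leftmost; cross bar to the back, seen from the robot). x points the way the tool's head end must point, z up. The tool then stands 9 mm proud of the insert.
- drawer (a joint): how far the mint steel drawer is open, in m: 0 shut, about 0.18 to 0.20 at the start, stop at 0.205. It slides out towards the robot and moves at about 3 N. Drawer sides (inner width 320 mm) reach 75 mm above the worktop, its front (372 mm wide, 14 mm thick) 103 mm.
- insert (a point): middle of the top of the rigid putty-coloured insert fixed in the drawer, 172 x 316 mm, 41 mm above the worktop. Its 4 dark-floored cutouts have the tools' outlines with 2.5 mm to spare all round, 11 mm deep. At each fit point 2 sprung black ribs pinch the tool: laid in, it rocks on them 4 mm high; pressed there with 5 to 12 N it goes to the floor and is held. x to the back, z up.
- drawer_knob (a point): foremost point of the round brown bakelite knob (38 across, 34 long) in the middle of the drawer front, 60 above the worktop. x points into the unit, the way the drawer shuts; the drawer's front face is 34 behind this point. Pushing here shuts the drawer. Sizes in mm.
- lamp_hinge (a point): upright hinge of the counter lamp's swing arm, 235 above the worktop on a column (18 thick, foot 100 across) that stands left of the drawer unit. Sizes in mm.
- lamp_bar (a point): point on the lamp's level round chrome bar (12 thick, 235 above the worktop), 140 out from the hinge; here the bar can be taken or pushed from above. -y of this frame points outward along the bar, z up. Sizes in mm.
- lamp_shade (a point): middle of the mint cone shade (100 across its mouth, from 143 to 221 above the worktop) that hangs under the bar's end, 250 from the hinge. Sizes in mm.
- lamp_arm (a joint): angle of the lamp arm, rad, counter-clockwise from above: 0 with the bar parallel to the unit's front, negative with the shade forward over the open drawer (-1.0 to -0.65 at the start), positive when swung back over the top of the unit; from about 0.24 on the whole shade is behind the front of the unit and so clear of the drawer. Stops at -1.1 and 0.5; friction (0.12 N m) holds it where it is left.
- cabinet: mint steel drawer unit, 250 deep x 380 wide x 114 high, fixed; origin at the foot of the middle of its front face, x to the back. Sizes in mm.
- oil: green oil bottle, 68 across, 250 high with its cork-topped glass pour spout; leave it alone. Origin under its centre. Sizes in mm.
- mug: red mug, 80 across, 90 high; leave it alone. Origin under its centre. Sizes in mm.
There are look-alikes about, which are no part of the job. What is shaped like the part that bears bottleopener_mid but red is not meant.

How it is judged:
On the way, in this order (a step that is already met when the one before it is completed fails the run):
1. the lamp shade is swung clear of the drawer (its middle more than 45 mm behind the front of the unit) (x of lamp_shade in the frame of cabinet above 0.045 m), for 0.3 s.
2. every tool present is fully home in its own cutout, with the drawer still open (more than 0.1 m) (horizontal distance between canopener_mid and fit_canopener below 0.006 m and z of canopener_mid in the frame of fit_canopener below 0.002 m and angle between each of canopener_mid, bottleopener_mid, jarkey_mid, corkscrew_mid's own z axis and vertical below 0.07 rad and angle between the x axis of canopener_mid and the x axis of fit_canopener, either way round below 0.12 rad and horizontal distance between bottleopener_mid and fit_bottleopener below 0.006 m and z of bottleopener_mid in the frame of fit_bottleopener below 0.002 m and angle between the x axis of bottleopener_mid and the x axis of fit_bottleopener, either way round below 0.12 rad and horizontal distance between jarkey_mid and fit_jarkey below 0.006 m and z of jarkey_mid in the frame of fit_jarkey below 0.002 m and angle between the x axis of jarkey_mid and the x axis of fit_jarkey, either way round below 0.12 rad and horizontal distance between corkscrew_mid and fit_corkscrew below 0.006 m and z of corkscrew_mid in the frame of fit_corkscrew below 0.002 m and angle between the x axis of corkscrew_mid and the x axis of fit_corkscrew, either way round below 0.12 rad and value of joint drawer above 0.1 m), for 0.3 s.
At the end, for the whole second after the job is handed in: Drawer shut to within 5 mm; every tool present in its own cutout, within 6 mm of the middle of its fit, less than 2 mm above fully home, level within 4 degrees and aligned within 7 degrees; the middle of the lamp shade still more than 45 mm behind the front of the unit (horizontal distance between canopener_mid and fit_canopener below 0.006 m and z of canopener_mid in the frame of fit_canopener below 0.002 m and angle between each of canopener_mid, bottleopener_mid, jarkey_mid, corkscrew_mid's own z axis and vertical below 0.07 rad and angle between the x axis of canopener_mid and the x axis of fit_canopener, either way round below 0.12 rad and horizontal distance between bottleopener_mid and fit_bottleopener below 0.006 m and z of bottleopener_mid in the frame of fit_bottleopener below 0.002 m and angle between the x axis of bottleopener_mid and the x axis of fit_bottleopener, either way round below 0.12 rad and horizontal distance between jarkey_mid and fit_jarkey below 0.006 m and z of jarkey_mid in the frame of fit_jarkey below 0.002 m and angle between the x axis of jarkey_mid and the x axis of fit_jarkey, either way round below 0.12 rad and horizontal distance between corkscrew_mid and fit_corkscrew below 0.006 m and z of corkscrew_mid in the frame of fit_corkscrew below 0.002 m and angle between the x axis of corkscrew_mid and the x axis of fit_corkscrew, either way round below 0.12 rad and x of lamp_shade in the frame of cabinet above 0.045 m and value of joint drawer below 0.005 m); the robot touches nothing.
It fails at once if the oil bottle is knocked over or shifted by more than 3 cm (distance of oil from where it was at the start of the episode above 0.03 m or angle between oil's own z axis and vertical above 0.5 rad).
It fails at once if the mug is knocked over or shifted by more than 3 cm (distance of mug from where it was at the start of the episode above 0.03 m or angle between mug's own z axis and vertical above 0.5 rad).
Of canopener, bottleopener, jarkey, corkscrew only 3 to 4 are there at a start; the rules pass over those that are not, and their reading is None.
At some moment in a run one of canopener, bottleopener, jarkey, corkscrew may be knocked a few centimetres aside while the robot is not near it.
Once in a run the grip may slacken for a moment while it holds something.
It also fails if it takes over 210 s, if anything falls off the work surface, if the arm or the gripper's body presses on something with over 40 N, if the wrist force passes 120 N, or if a joint passes its speed limit or range.

## Working session

There is one attempt and no reset: what is moved stays moved. The work goes in short steps, each a Python script; the robot and the scene stay as the last script left them, time stands still between calls to the robot, and variables do not carry over. Pictures are saved under pics/ and viewed, about 12 in all and at most 16, crops included, and the job is handed in when it is done.

```bash
mkdir -p pics; cat > h.py <<'E'
import numpy as np, cv2
from station import robot, readout, snapshot, camera_params, order
from scipy.spatial.transform import Rotation as R
def rot(q): return R.from_quat([q[1],q[2],q[3],q[0]]).as_matrix()
def campose(name, st=None):
    c=camera_params(name)
    if name=='wrist':
        st=st or readout.get_state(); T=np.eye(4); T[:3,:3]=rot(st['eef_rot']); T[:3,3]=st['tcp_pos']
        return c, T@np.array(c['hand_eye'])
    T=np.eye(4); a=np.array(c['attitude']); T[:3,:3]=rot(a) if a.shape==(4,) else a; T[:3,3]=c['xyz']
    return c,T
def shot(name):
    c,T=campose(name); im,d=snapshot(name); return im,d,c,T
def und(c,uv):
    K=np.array([[c['fx'],0,c['cx']],[0,c['fy'],c['cy']],[0,0,1.]])
    return cv2.undistortPoints(np.array(uv,float).reshape(-1,1,2),K,np.array(c['D'],float)).reshape(-1,2)
def onplane(c,T,uv,z):
    n=und(c,uv); r=np.c_[n,np.ones(len(n))]@T[:3,:3].T; o=T[:3,3]
    return o+r*((z-o[2])/r[:,2:3])
def cloud(c,T,d):
    v,u=np.mgrid[:384,:512]; n=und(c,np.c_[u.ravel(),v.ravel()]); z=d.ravel()[:,None]
    return ((np.c_[n,np.ones(len(n))]*z)@T[:3,:3].T+T[:3,3]).reshape(384,512,3)
def proj(c,T,P):
    K=np.array([[c['fx'],0,c['cx']],[0,c['fy'],c['cy']],[0,0,1.]]); Ti=np.linalg.inv(T)
    return cv2.projectPoints(np.array(P,float).reshape(-1,1,3),cv2.Rodrigues(Ti[:3,:3])[0],Ti[:3,3],K,np.array(c['D'],float))[0].reshape(-1,2)
def save(n,im): cv2.imwrite(f'pics/{n}.png',im[:,:,::-1])
def down(yaw): # tool z down; jaw axis (tool y) at world angle yaw
    y=np.array([np.cos(yaw),np.sin(yaw),0]); z=np.array([0,0,-1.]); x=np.cross(y,z)
    q=R.from_matrix(np.c_[x,y,z]).as_quat(); return [q[3],q[0],q[1],q[2]]
E
python3 - <<'E'
from h import *
for n in ('top','scene'):
    im,d,c,T=shot(n); save(n+'0',im); print(n,c,T.round(3).tolist()); np.savez(n+'0',im=im,d=d,T=T)
print(readout.get_state()); print(camera_params('wrist'))
E
```

```text
top {'fx': 438.22922056285586, 'fy': 438.22922056285586, 'cx': 251.8251802921495, 'cy': 189.3367624561371, 'D': array([-0.05955699,  0.        ,  0.        ,  0.        ,  0.        ]), 'xyz': array([0.41420857, 0.03525477, 1.27725925]), 'attitude': array([ 0.03482983, -0.70414092,  0.70867635, -0.02739117])} [[-0.006, -0.996, 0.088, 0.414], [-1.0, 0.007, 0.01, 0.035], [-0.011, -0.088, -0.996, 1.277], [0.0, 0.0, 0.0, 1.0]]
scene {'fx': 414.15750003774133, 'fy': 414.15750003774133, 'cx': 259.0224414797983, 'cy': 191.11383997199036, 'D': array([-0.02041344,  0.        ,  0.        ,  0.        ,  0.        ]), 'xyz': array([1.40833614, 0.68756433, 0.98340272]), 'attitude': array([-0.20121315,  0.42226665,  0.79022527, -0.39591435])} [[-0.562, 0.508, -0.652, 1.408], [0.827, 0.33, -0.456, 0.688], [-0.016, -0.796, -0.606, 0.983], [0.0, 0.0, 0.0, 1.0]]
{'clock': 0.1, 'joint_positions': array([-1.19899406e+00,  4.23748759e-01,  1.63061495e+00,  5.96605464e-06,
        1.08861494e+00, -1.90268724e-02]), 'joint_velocities': array([ 0.00122956, -0.00176788, -0.00223248,  0.00115822,  0.0004673
[... 291 characters left out ...]
9002938e-04]), 'ft_force': array([-1.19726429,  0.41153622,  0.23699596]), 'moment': array([ 0.04917287, -0.02698682,  0.00895418]), 'width': 0.08808006290360743}
{'fx': 328.67659986920603, 'fy': 328.67659986920603, 'cx': 254.61487249182915, 'cy': 192.10114392191886, 'D': array([-0.06411345,  0.        ,  0.        ,  0.        ,  0.        ]), 'hand_eye': array([[-8.99307022e-04, -9.57424391e-01, -2.88682743e-01,
         7.93233787e-02],
       [ 9.99999595e-01, -8.69716162e-04, -2.30769565e-04,
        -1.61551582e-04],
       [-3.01276364e-05, -2.88682833e-01,  9.57424786e-01,
        -1.38132567e-01],
       [ 0.00000000e+00,  0.00000000e+00,  0.00000000e+00,
         1.00000000e+00]])}
```

```bash
python3 -c "
import cv2,numpy as np
a=cv2.imread('pics/top0.png');cv2.imwrite('pics/top0b.png',cv2.resize(a,(800,600),interpolation=cv2.INTER_CUBIC))"
```

```text
(no output)
```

View pics/top0b.png

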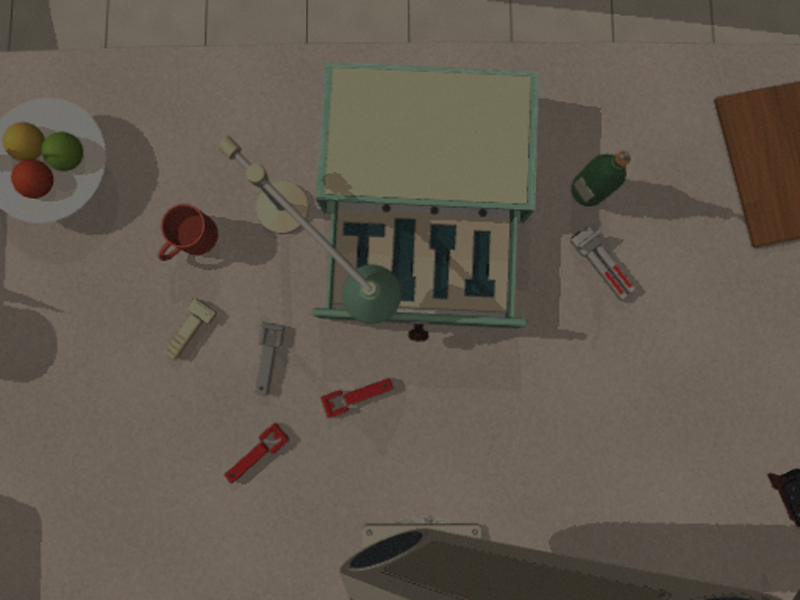

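View pics/scene0.png

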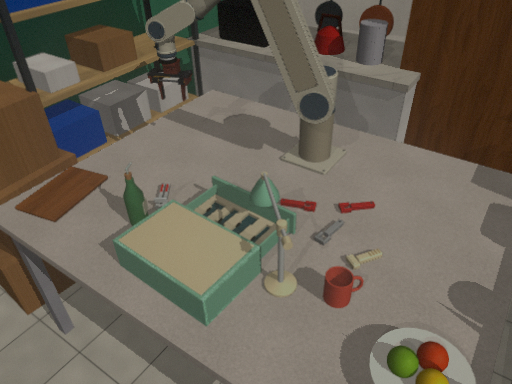

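Top view (800×600): can opener (605,262), bottle opener (270,357, grey), jar key (190,328). The two red look-alikes are at (357,397) and (257,453). I can't see a corkscrew. The cutouts run from x=365 to 482, and the lamp hinge is at (256,172) with the shade at (370,290). Next I'll measure the lamp and cabinet.

```bash
python3 - <<'E'
from h import *
f=np.load('top0.npz'); c=camera_params('top'); T=f['T']; P=cloud(c,T,f['d']); s=1/1.5625
def p(u,v): u,v=int(u*s),int(v*s); return np.median(P[v-1:v+2,u-1:u+2].reshape(-1,3),0).round(3)
for n,uv in dict(hinge=(256,173),shade=(370,290),bar1=(300,220),bar2=(335,255),front=(250+168,322),cut1=(365,250),cut2=(403,258),cut3=(441,260),cut4=(482,265),jar=(186,332),bot=(268,360),can=(605,262),oilT=(623,158),mug=(188,218),cabTL=(332,72),cabBL=(325,195),cabBR=(530,205),cabTR=(532,75),foot=(272,215),ins=(420,260),table=(420,420)).items(): print(n,p(*uv))
# rays at known height
for n,uv,z in [('hinge',(256,173),.245),('bartip',(370,290),.245),('cabFL',(318,202),.114),('cabFR',(535,211),.114),('knob',(419,338),.06)]: print(n,onplane(c,T,[np.array(uv)*s],z).round(3))
E
```

```text
hinge [0.697 0.258 0.253]
shade [0.516 0.083 0.241]
bar1 [0.625 0.189 0.241]
bar2 [0.569 0.136 0.242]
front [0.474 0.006 0.081]
cut1 [0.609 0.102 0.032]
cut2 [0.594 0.033 0.032]
cut3 [ 0.591 -0.039  0.032]
cut4 [ 0.581 -0.113  0.031]
jar [0.462 0.433 0.022]
bot [0.41  0.28  0.022]
can [ 0.588 -0.346  0.016]
oilT [ 0.717 -0.309  0.252]
mug [0.679 0.438 0.008]
cabTL [0.917 0.155 0.114]
cabBL [0.696 0.165 0.114]
cabBR [ 0.674 -0.189  0.114]
cabTR [ 0.907 -0.198  0.113]
foot [0.681 0.275 0.02 ]
ins [0.589 0.002 0.041]
table [0.299 0.003 0.002]
hinge [[0.698 0.258 0.245]]
bartip [[0.514 0.081 0.245]]
cabFL [[0.681 0.177 0.114]]
cabFR [[ 0.662 -0.198  0.114]]
knob [[0.446 0.003 0.06 ]]
```

```bash
python3 - <<'E'
from h import *
H=np.array([.698,.258]); 
def pose(a,z,off): # a bar world dir
    return [*(H+.14*np.array([np.cos(a),np.sin(a)])),z], down(a+off)
a0=-2.37; a1=-1.62+.40
for off in (np.pi/2,-np.pi/2):
    q=[robot.inverse_kinematics(*pose(a,.241,off)) for a in (a0,a1)]
    print(off,[None if x is None else np.round(x,2) for x in q])
    if all(x is not None for x in q) and max(abs(x[5]) for x in q)<2.4: break
robot.move_to(*pose(a0,.36,off))
robot.set_gripper(.04)
p,o=pose(a0,.241,off); robot.movel(p,o)
for a in np.linspace(a0,a1,9)[1:]:
    p,o=pose(a,.241,off); robot.movel(p,o,max_speed=.1)
    print(readout.get_state()['ft_force'].round(1))
robot.dwell(.3); p[2]=.37; robot.movel(p,o)
robot.move_to([.42,-.0,.42],down(np.pi/2))
im,d,c,T=shot('wrist'); save('w1',im); im,d,c,T=shot('top'); np.savez('top1',im=im,d=d,T=T); save('top1',im)
print(readout.get_state()['clock'],readout.get_state()['tcp_pos'])
E
```

```text
1.5707963267948966 [array([ 0.24,  0.42,  1.65, -0.  ,  1.07,  1.04]), array([ 0.15,  0.63,  1.3 , -0.  ,  1.21, -0.2 ])]
[ 0.3 -0.6  0.1]
[-1.4  0.9 -0. ]
[-0.7 -0.1 -0.4]
[0.  0.6 0.5]
[0.2 0.9 0.2]
[ 0.2  0.3 -0.3]
[-0.4  0.2  0.1]
[-0.2  0.4  0.3]
10.3667 [4.20803071e-01 1.47386137e-04 4.19827817e-01]
```

```bash
python3 -c "
import cv2,numpy as np
a=cv2.imread('pics/top1.png');b=cv2.imread('pics/w1.png');cv2.imwrite('pics/c1.png',cv2.resize(np.vstack([a[20:330,80:430],b[:, 80:430]]),None,fx=.86*1,fy=.86))"
```

```text
(no output)
```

View pics/c1.png

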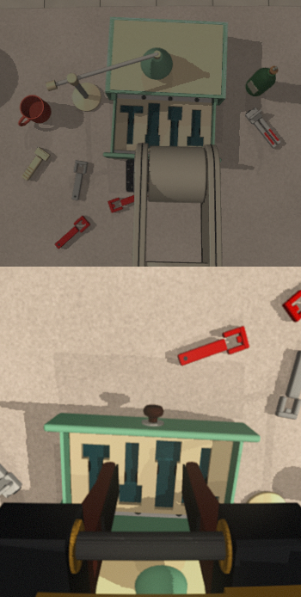

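The lamp is clear: the shade is over the cabinet top. I still see no corkscrew. Next I'll take vertical-axis wrist views of the insert and each tool.

```bash
cat >> h.py <<'E'
HE=np.array(camera_params('wrist')['hand_eye'])
def look(x,y,h,yaw=0.):
    """camera looking straight down at (x,y), height h; image-down points along yaw"""
    T=np.eye(4); d=np.array([np.cos(yaw),np.sin(yaw),0]); z=np.array([0,0,-1.])
    T[:3,:3]=np.c_[np.cross(d,z),d,z]; T[:3,3]=[x,y,h]; B=T@np.linalg.inv(HE)
    q=R.from_matrix(B[:3,:3]).as_quat(); robot.move_to(B[:3,3],[q[3],q[0],q[1],q[2]]); robot.dwell(.3)
    return shot('wrist')
def topdown(im,c,T,x0,x1,y0,y1,z,mm=1.):
    """resample picture onto plane z; rows: x decreasing, cols: y decreasing; mm per pixel"""
    X,Y=np.meshgrid(np.arange(x1,x0,-mm/1000),np.arange(y1,y0,-mm/1000),indexing='ij')
    uv=proj(c,T,np.stack([X,Y,np.full_like(X,z)],-1).reshape(-1,3)).reshape(*X.shape,2).astype(np.float32)
    return cv2.remap(im,uv[...,0],uv[...,1],cv2.INTER_LINEAR)
E
python3 - <<'E'
from h import *
for n,a in dict(drw=(.59,0,.50),left=(.47,.35,.50),right=(.58,-.35,.48)).items():
    im,d,c,T=look(*a); np.savez('v_'+n,im=im,d=d,T=T); print(n,T[:3,3].round(3),readout.get_state()['clock'])
    if n=='drw': A=topdown(im,c,T,.46,.70,-.2,.2,.041,.7)
    if n=='left': B=topdown(im,c,T,.35,.60,.2,.5,.02,.75)
    if n=='right': C=topdown(im,c,T,.48,.70,-.45,-.25,.02,.75)
    save('v_'+n,im)
save('tdA',A)
h=min(B.shape[0],C.shape[0]); save('tdBC',np.hstack([B[:h],C[:h]]))
print(A.shape,B.shape,C.shape)
E
```

```text
drw [ 0.589 -0.     0.502] 11.5917
left [0.47  0.349 0.5  ] 13.325
right [ 0.58 -0.35  0.48] 16.1917
(343, 572, 3) (334, 400, 3) (294, 267, 3)
```

View pics/tdA.png

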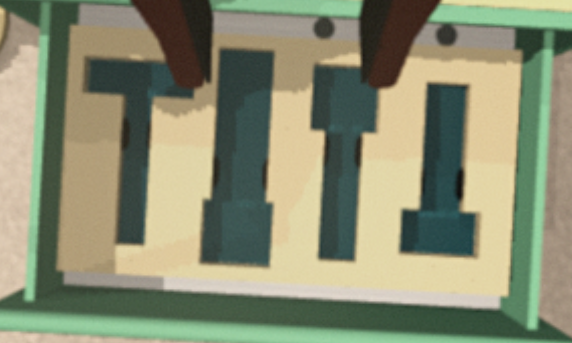

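View pics/tdBC.png

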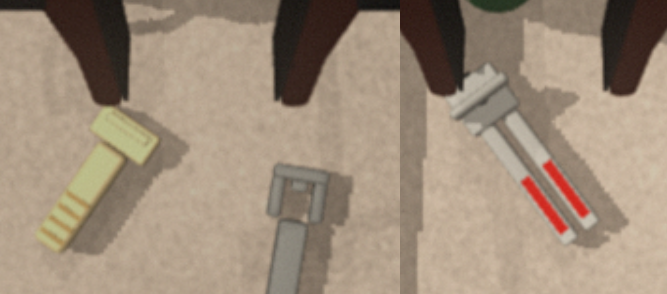

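The corkscrew is absent. The second view shows the jar key (cradle at about (125,135)), the grey bottle opener (loop at (300,195)) and the can opener (head at (485,100), chrome with red inlays). Only the grey opener matches the description; the red ones are decoys. Next I'll extract the cutouts and tools.

```bash
cat > m.py <<'E'
from h import *
def prof(mask,X0,Y1,mm):
    "largest blobs -> list of world xy points (rows: x decreasing from X0, cols: y decreasing from Y1)"
    n,l,s,_=cv2.connectedComponentsWithStats(mask.astype(np.uint8)); out=[]
    for i in range(1,n):
        if s[i,4]*mm*mm>900:
            v,u=np.nonzero(l==i); out.append(np.c_[X0-v*mm/1e3,Y1-u*mm/1e3])
    return out
def stations(pts,yaw,step=.006):
    "profile along direction yaw: s, low edge, high edge of t"
    e=np.array([np.cos(yaw),np.sin(yaw)]); f=np.array([-e[1],e[0]]); s=pts@e; t=pts@f
    r=[]
    for a in np.arange(s.min(),s.max(),step):
        m=(s>=a)&(s<a+step)
        if m.sum(): r.append((a+step/2,t[m].min(),t[m].max()))
    return s,t,np.array(r)
E
python3 - <<'E'
from m import *
f=np.load('v_drw.npz'); c=camera_params('wrist'); im,T=f['im'],f['T']; mm=.5
A=topdown(im,c,T,.46,.70,-.2,.2,.041,mm)
hsv=cv2.cvtColor(A,cv2.COLOR_RGB2HSV); 
for (r,cc) in [(150,40),(250,230),(180,345),(120,340),(200,440),(90,420)]: print(A[int(r*1.4),int(cc*1.4)],hsv[int(r*1.4),int(cc*1.4)])
mask=(A[...,0]<75)&(A[...,0].astype(int)<=A[...,2].astype(int)+5)
# insert yaw from drawer front face? use cutout sides
for p in prof(mask,.70,.2,mm):
    if p[:,0].max()>.67 or np.ptp(p[:,1])>.09 or np.ptp(p[:,0])<.08: continue
    best=min(np.arange(-.12,.05,.005),key=lambda y:np.median(np.ptp(stations(p,y)[2][:,1:],axis=1)))
    print('blob',p.mean(0).round(4),'yaw',best)
    s,t,r=stations(p,-.05)
    print(' s range',np.percentile(s,[0,.3,99.7,100]).round(4)); print((r*1000).round(1)[:, :].tolist())
P=cloud(c,T,f['d']); 
g=lambda x,y: np.median(P[(abs(P[...,0]-x)<.004)&(abs(P[...,1]-y)<.004)][:,2])
print([g(*q).round(4) for q in [(.56,.06),(.56,-.03),(.57,-.06)]],[g(*q).round(4) for q in [(.59,.03),(.59,-.037),(.58,-.11)]])
save('mask',(mask*255).astype(np.uint8)[:,:,None].repeat(3,2))
E
```

```text
[146 201 154] [ 64  70 201]
[59 82 79] [86 72 82]
[60 84 81] [86 73 84]
[56 80 76] [85 77 80]
[43 76 77] [ 91 113  77]
[226 205 158] [ 21  77 226]
blob [0.5871 0.0318] yaw 1.1102230246251565e-16
 s range [0.5144 0.5151 0.6615 0.6621]
[[517.4, 38.8, 84.5], [523.4, 38.8, 84.4], [529.4, 38.5, 84.6], [535.4, 38.7, 84.3], [541.4, 38.6, 84.2], [547.4, 38.8, 84.4], [553.4, 38.6, 84.3], [559.4, 42.9, 79.9], [565.4, 43.8, 78.8], [571.4, 44.5, 77.5], [577.4, 44.8, 76.5], [583.4, 43.8, 77.9], [589.4, 43.6, 78.7], [595.4, 43.3, 78.8], [601.4, 43.5, 78.8], [607.4, 43.3, 78.8], [613.4, 43.3, 78.8], [619.4, 43.1, 78.7], [625.4, 43.2, 78.5], [631.4, 43.0, 78.8], [637.4, 42.5, 78.8], [643.4, 42.3, 78.7], [649.4, 42.4, 78.7], [655.4, 42.4, 78.8], [661.4, 42.5, 78.6]]
blob [0.6107 0.106 ] yaw 1.1102230246251565e-16
 s range [0.5245 0.5251 0.6506 0.6511]
[[527.5, 126.9, 143.2], [533.5, 126.9, 143.3], [539.5, 127.0, 143.2], [545.5, 127.0, 143.1], [551.5, 126.7, 143.3], [557.5, 126.9, 143.0], [563.5, 126.9, 143.0], [569.5, 127.0, 143.1], [575.5, 126.5, 143.0], [581.5, 126.6, 142.8], [587.5, 126.5, 142.6],
[... 809 characters left out ...]
, [655.5, -20.4, 12.1]]
blob [ 0.5737 -0.1086] yaw 1.1102230246251565e-16
 s range [0.5277 0.5282 0.6448 0.6453]
[[530.7, -104.2, -54.0], [536.7, -103.9, -54.1], [542.7, -104.0, -54.1], [548.7, -104.3, -54.3], [554.7, -104.4, -54.3], [560.7, -92.7, -66.7], [566.7, -93.7, -66.8], [572.7, -93.6, -67.3], [578.7, -93.6, -67.2], [584.7, -93.4, -67.2], [590.7, -93.2, -67.0], [596.7, -92.9, -67.1], [602.7, -93.0, -67.0], [608.7, -92.8, -67.1], [614.7, -93.0, -67.3], [620.7, -93.1, -67.4], [626.7, -93.2, -67.2], [632.7, -93.1, -67.4], [638.7, -93.3, -67.5], [644.7, -93.5, -67.5]]
[np.float64(0.0415), np.float64(0.0316), np.float64(0.0417)] [np.float64(0.0316), np.float64(0.0314), np.float64(0.0316)]
```

```bash
cat > look6.py <<'E'
from m import *
Y=-.05; e=np.array([np.cos(Y),np.sin(Y)]); f=np.array([-e[1],e[0]])
V={}
def go(n,x,y,h):
    for yaw in (np.pi/2,-np.pi/2,np.pi,0):
        try: V[n]=look(x,y,h,yaw); print(n,yaw,V[n][3][:3,3].round(4)); break
        except robot.MotionError as ex: print(n,yaw,ex)
    else: return
    im,d,c,T=V[n]; np.savez('c_'+n,im=im,d=d,T=T)
for n,st in dict(Fcan=(.588,.061),Fbot=(.587,-.009),Fjar=(.586,-.080)).items():
    p=st[0]*e+st[1]*f; go(n,p[0],p[1],.36)
go('can',.59,-.34,.34); go('bot',.41,.28,.34); go('jar',.462,.433,.34)
print(readout.get_state()['clock'])
ims=[]
for n in V:
    im=V[n][0]; save('c_'+n,im); ims.append(cv2.resize(im,(256,192)))
save('six',np.vstack([np.hstack(ims[:3]),np.hstack(ims[3:])]))
E
python3 look6.py
```

```text
Fcan 1.5707963267948966 the arm cannot take that pose within its joint ranges
Fcan -1.5707963267948966 [0.5902 0.0311 0.36  ]
Fbot 1.5707963267948966 the arm cannot take that pose within its joint ranges
Fbot -1.5707963267948966 [ 0.5855 -0.0375  0.36  ]
Fjar 1.5707963267948966 the arm cannot take that pose within its joint ranges
Fjar -1.5707963267948966 [ 0.581  -0.1083  0.3601]
can 1.5707963267948966 the arm cannot take that pose within its joint ranges
can -1.5707963267948966 [ 0.5901 -0.3389  0.3404]
bot 1.5707963267948966 [0.4102 0.28   0.34  ]
jar 1.5707963267948966 [0.4619 0.4323 0.3404]
24.6917
```

View pics/six.png

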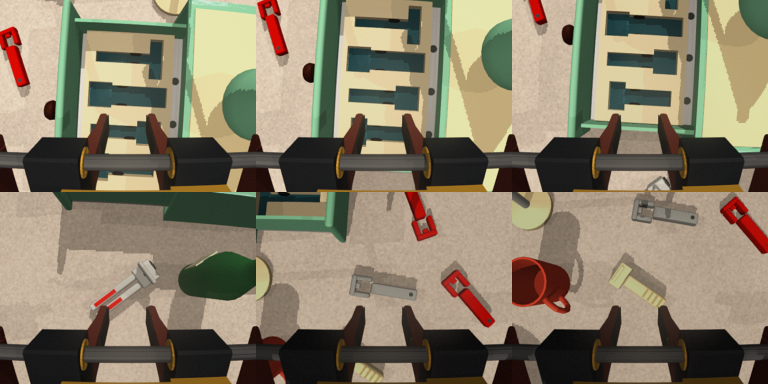

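The six tiles show each cutout centred in its view, with ribs at the waist, and each tool centred and unobstructed. The oil bottle sits close to the can opener. Now I'll extract the numbers.

```bash
cat > fit.py <<'E'
from m import *
Y=-.05; c=camera_params('wrist')
def cut(n,s0,t0,T,im):
    A=topdown(im,c,T,.48,.70,-.22,.2,.041,.5); m=(A[...,0]<140)&(A[...,0].astype(int)<=A[...,2].astype(int)+15)
    e=np.array([np.cos(Y),np.sin(Y)]); f=np.array([-e[1],e[0]]); p0=s0*e+t0*f
    b=min(prof(m,.70,.2,.5),key=lambda p:np.linalg.norm(p.mean(0)-p0))
    s,t,r=stations(b,Y); return b,s,t,r
def tool(n,x,y,T,d,zmin=.009,rad=.12):
    P=cloud(c,T,d).reshape(-1,3); k=(P[:,2]>zmin)&(P[:,2]<.06)&(np.hypot(P[:,0]-x,P[:,1]-y)<rad)
    return P[k]
if __name__=='__main__':
    for n,s0,t0 in [('Fcan',.588,.061),('Fbot',.587,-.009),('Fjar',.586,-.08)]:
        g=np.load(f'c_{n}.npz'); b,s,t,r=cut(n,s0,t0,g['T'],g['im'])
        print(n,'s',np.percentile(s,[.3,99.7]).round(4),'cam s,t',[(g['T'][:2,3]@np.array(v)).round(4) for v in ([np.cos(Y),np.sin(Y)],[-np.sin(Y),np.cos(Y)])])
        print((r[:,0]*1e3).round(0).tolist()); print((r[:,1:].mean(1)*1e3).round(1).tolist()); print((np.ptp(r[:,1:],axis=1)*1e3).round(1).tolist())
    for n,x,y in [('can',.59,-.34),('bot',.41,.28),('jar',.462,.433)]:
        g=np.load(f'c_{n}.npz'); P=tool(n,x,y,g['T'],g['d'])
        # keep component nearest
        G=np.zeros((300,300),np.uint8); ij=((P[:,:2]-[x-.15,y-.15])*1000).astype(int); G[ij[:,0],ij[:,1]]=1
        G=cv2.morphologyEx(G,cv2.MORPH_CLOSE,np.ones((5,5))); _,l=cv2.connectedComponents(G)
        ll=l[ij[:,0],ij[:,1]]; k=np.argmax(np.bincount(ll[ll>0])); P=P[ll==k]
        q=P[:,:2]; w,v=np.linalg.eigh(np.cov(q.T)); a=np.arctan2(v[1,1],v[0,1])
        print(n,len(P),q.mean(0).round(4),'axis',a.round(3),'z',np.percentile(P[:,2],[5,50,95,100]).round(4))
        s,t,r=stations(q,a,.008); print((r*1e3).round(1).tolist(), np.ptp(s).round(4)); np.save('p_'+n,P)
    g=np.load('top1.npz'); P=cloud(camera_params('top'),g['T'],g['d']).reshape(-1,3); k=(P[:,2]>.04)&(P[:,2]<.18)&(abs(P[:,0]-.68)<.08)&(abs(P[:,1]+.31)<.08); print('oil',np.percentile(P[k],[1,50,99],axis=0).round(3).tolist())
E
python3 fit.py
```

```text
Fcan s [0.5144 0.6616] cam s,t [np.float64(0.5879), np.float64(0.0606)]
[517.0, 523.0, 529.0, 535.0, 541.0, 547.0, 553.0, 559.0, 565.0, 571.0, 577.0, 583.0, 589.0, 595.0, 601.0, 607.0, 613.0, 619.0, 625.0, 631.0, 637.0, 643.0, 649.0, 655.0, 661.0]
[61.7, 61.8, 61.6, 61.5, 61.7, 61.5, 61.4, 61.6, 61.5, 61.4, 61.3, 61.3, 61.3, 61.1, 61.0, 61.0, 60.9, 61.0, 61.0, 61.1, 60.9, 60.7, 60.8, 60.8, 60.6]
[46.8, 47.1, 47.0, 46.8, 47.1, 47.0, 46.8, 46.6, 36.7, 35.7, 36.1, 35.6, 36.7, 36.8, 37.0, 37.0, 36.8, 37.0, 36.8, 37.2, 37.2, 37.3, 37.6, 37.3, 37.2]
Fbot s [0.5207 0.6533] cam s,t [np.float64(0.5866), np.float64(-0.0082)]
[523.0, 529.0, 535.0, 541.0, 547.0, 553.0, 559.0, 565.0, 571.0, 577.0, 583.0, 589.0, 595.0, 601.0, 607.0, 613.0, 619.0, 625.0, 631.0, 637.0, 643.0, 649.0, 655.0]
[-9.3, -9.5, -9.4, -9.5, -9.6, -9.5, -9.6, -9.7, -9.8, -9.7, -9.7, -9.9, -9.6, -9.8, -13.8, -10.1, -9.8, -10.0, -10.2, -10.0, -10.0, -10.1, -9.9]
[25.2, 25.2, 25.1, 25.2, 25.2, 25.0, 25.1, 25.1, 25.0, 25.2, 24.7, 23.7, 23.7, 23.5, 35.6, 44.8, 44.8, 45.3, 44.8, 45.0, 45.0, 45.0, 44.1]
Fjar s [0.528  0.6451] cam s,t
[... 1338 characters left out ...]
333.0, -357.6, -335.7], [-325.0, -357.7, -335.8], [-317.0, -357.7, -335.8], [-309.0, -357.7, -335.8], [-301.0, -357.8, -335.8], [-293.0, -357.6, -336.3]] 0.1326
jar 3710 [0.4698 0.4281] axis 2.539 z [0.0189 0.023  0.0251 0.0268]
[[-190.7, -643.7, -594.1], [-182.7, -643.9, -593.9], [-174.7, -643.8, -594.1], [-166.7, -643.1, -595.1], [-158.7, -632.1, -606.0], [-150.7, -632.0, -606.2], [-142.7, -632.1, -606.3], [-134.7, -632.0, -606.2], [-126.7, -632.2, -606.4], [-118.7, -632.1, -606.3], [-110.7, -632.3, -606.4], [-102.7, -632.1, -606.4], [-94.7, -632.3, -606.5], [-86.7, -632.1, -606.5], [-78.7, -626.9, -607.2]] 0.1167
oil [[0.616, -0.349, 0.042], [0.713, -0.305, 0.126], [0.756, -0.286, 0.175]]
```

```bash
cat > t.py <<'E'
from fit import *
from scipy.optimize import least_squares
SP=dict(can=dict(h=62,t=85,w=34,z=.022,hl=40),bot=dict(h=57,t=75,w=22,z=.020,hl=41),jar=dict(h=48,t=68,w=26,z=.023,hl=26))
e=np.array([np.cos(Y),np.sin(Y)]); f=np.array([-e[1],e[0]])
FIT={n:(s*e+t*f,y) for n,s,t,y in [('can',.5765,.0614,-.057+np.pi),('bot',.596,-.0098,-.057),('jar',.5766,-.0808,-.057+np.pi)]}
def est(n,P,a=None,say=True):
    "point xy and head direction from cloud"
    S=SP[n]; q=P[:,:2]; w,v=np.linalg.eigh(np.cov(q.T)); a=np.arctan2(v[1,1],v[0,1])
    for _ in range(3):
        s,t,r=stations(q,a,.005); wd=np.ptp(r[:,1:],axis=1); mid=s.min()+np.ptp(s)/2
        if wd[r[:,0]>mid].max()>wd[r[:,0]<mid].max(): a+=0
        else: a+=np.pi; continue   # head must lie at high s
        k=(r[:,0]<s.max()-S['hl']/1e3-.008)&(r[:,0]>s.min()+.006)&(abs(wd-S['w']/1e3)<.003)
        c1=np.polyfit(r[k,0],r[k,1:].mean(1),1); a+=np.arctan(c1[0])
    s,t,r=stations(q,a,.005); wd=np.ptp(r[:,1:],axis=1); k=(r[:,0]<s.max()-S['hl']/1e3-.008)&(abs(wd-S['w']/1e3)<.003)
    tc=np.median(r[k,1:].mean(1)); lo,hi=s.min(),s.max(); sc=(lo+S['t']/1e3+hi-S['h']/1e3)/2
    xy=sc*np.array([np.cos(a),np.sin(a)])+tc*np.array([-np.sin(a),np.cos(a)])
    if say: print(n,'xy',xy.round(4),'head dir',np.round((a+np.pi)%(2*np.pi)-np.pi,3),'len',(hi-lo).round(4),'want',S['h']+S['t'],'w',np.median(wd[k]).round(4),'ztop',np.median(P[:,2]).round(4))
    return xy,a,hi-lo
def segment(n,x,y,T,d,rad=.12):
    P=tool(n,x,y,T,d,rad=rad); G=np.zeros((300,300),np.uint8); ij=((P[:,:2]-[x-.15,y-.15])*1000).astype(int); G[ij[:,0],ij[:,1]]=1
    G=cv2.morphologyEx(G,cv2.MORPH_CLOSE,np.ones((5,5))); _,l=cv2.connectedComponents(G); ll=l[ij[:,0],ij[:,1]]
    return P[ll==np.argmax(np.bincount(ll[ll>0]))]
E
python3 - <<'E'
from t import *
for n in SP:
    xy,a,L=est(n,np.load(f'p_{n}.npy')); print('   fit',FIT[n][0].round(4))
for cam,fn in (('top','top0'),('top','top1'),('wrist','c_can')):
    g=np.load(fn+'.npz'); P=cloud(camera_params(cam),g['T'],g['d']).reshape(-1,3)
    for z0,z1 in ((.06,.12),(.12,.16)):
        k=(P[:,2]>z0)&(P[:,2]<z1)&(abs(P[:,0]-.70)<.06)&(P[:,1]<-.22)&(P[:,1]>-.4); q=P[k,:2]
        if len(q)>20: print(fn,len(q),least_squares(lambda p:np.hypot(*(q-p[:2]).T)-.034,[.70,-.30],loss='soft_l1',f_scale=.002).x.round(3),q.min(0).round(3))
E
```

```text
can xy [ 0.5941 -0.335 ] head dir 0.645 len 0.1496 want 147 w 0.0337 ztop 0.0226
   fit [0.5788 0.0325]
bot xy [0.4192 0.2822] head dir -0.164 len 0.1326 want 132 w 0.0219 ztop 0.0202
   fit [ 0.5948 -0.0396]
jar xy [0.4712 0.4273] head dir -0.607 len 0.1165 want 116 w 0.0258 ztop 0.023
   fit [ 0.5718 -0.1095]
top0 185 [ 0.69  -0.275] [ 0.694 -0.356]
top0 350 [ 0.697 -0.289] [ 0.696 -0.354]
top1 191 [ 0.691 -0.275] [ 0.693 -0.355]
top1 344 [ 0.698 -0.288] [ 0.696 -0.354]
c_can 2677 [ 0.728 -0.321] [ 0.692 -0.356]
c_can 5961 [ 0.679 -0.328] [ 0.694 -0.356]
```

```bash
cat > act.py <<'E'
from t import *
st=readout.get_state
def lookat(x,y,h=.34,tag=None):
    for yaw in (np.pi/2,-np.pi/2,np.pi,0):
        try: V=look(x,y,h,yaw); break
        except robot.MotionError: pass
    if tag: save(tag,V[0])
    return V
def fz(): return st()['ft_force'][2]
def guarded(x,y,z0,z1,lim,step=.001,sp=.02):
    robot.dwell(.15); b=fz(); z=z0
    while z>z1:
        z=max(z-step,z1); robot.movel([x,y,z],max_speed=sp); F=fz()-b
        if F>lim: break
    return z,F
def options(a,xy,n):
    g,gy=FIT[n]; out=[]
    for o in (np.pi/2,-np.pi/2):
        q=[robot.inverse_kinematics([*xy,.034],down(a+o)),robot.inverse_kinematics([*g,.07],down(gy+o))]
        if all(x is not None for x in q): out.append((max(abs(x[5]) for x in q),o))
    print('options',out); return min(out)[1]
def pick(n,xy,a,o):
    S=SP[n]; robot.move_to([*xy,.16],down(a+o)); robot.set_gripper(min(.088,S['w']/1e3+.03))
    robot.movel([*xy,.034],max_speed=.15); robot.set_gripper(S['w']/1e3-.012,30); robot.dwell(.2)
    print('width',st()['width'].round(4)); robot.movel([*xy,.25],max_speed=.2); print('lifted width',st()['width'].round(4),'fz',fz().round(2))
def place(n,o,off=(0,0)):
    g,gy=FIT[n]; g=g+np.array(off); robot.move_to([*g,.25],down(gy+o)); robot.dwell(.2); print('over width',st()['width'].round(4))
    robot.movel([*g,.082],max_speed=.15); z,F=guarded(*g,.082,.0685,6); print('down: tool bottom z',round(z-.034,4),'F',F.round(1),st()['ft_force'].round(1))
    return z,F
def press(n):
    S=SP[n]; g,gy=FIT[n]; top=.030+S['z']; zt=top+.025
    robot.set_gripper(0); robot.movel([*g,zt+.012],max_speed=.1)
    z,F=guarded(*g,zt+.007,zt-.0008,13,.0005,.02); print('press tip-home',round((z-zt)*1000,2),'mm F',F.round(1)); robot.dwell(.2); print('F hold',fz().round(1))
    robot.movel([*g,.16],max_speed=.2)
E
python3 - <<'E'
from act import *
P=np.load('p_can.npy'); a=.645; s,t,r=stations(P[:,:2],a,.0015); x0=.5941*np.cos(a)-.335*np.sin(a)
print([(round((b[0]-x0)*1e3,1),round((b[2]-b[1])*1e3,1)) for b in r if (b[0]-x0)*1e3>12 or (b[0]-x0)*1e3<-78])
im,d,c,T=lookat(.4192,.2822); xy,a,L=est('bot',segment('bot',.4192,.2822,T,d)); o=options(a,xy,'bot'); 
pick('bot',xy,a,o); place('bot',o); print(st()['clock'],o)
E
```

```text
[(np.float64(-85.6), np.float64(11.2)), (np.float64(-84.1), np.float64(13.1)), (np.float64(-82.6), np.float64(12.4)), (np.float64(-81.1), np.float64(13.2)), (np.float64(-79.6), np.float64(13.9)), (np.float64(-78.1), np.float64(13.2)), (np.float64(13.4), np.float64(32.6)), (np.float64(14.9), np.float64(33.5)), (np.float64(16.4), np.float64(33.5)), (np.float64(17.9), np.float64(32.6)), (np.float64(19.4), np.float64(37.9)), (np.float64(20.9), np.float64(41.9)), (np.float64(22.4), np.float64(42.7)), (np.float64(23.9), np.float64(43.3)), (np.float64(25.4), np.float64(43.2)), (np.float64(26.9), np.float64(43.4)), (np.float64(28.4), np.float64(42.6)), (np.float64(29.9), np.float64(43.6)), (np.float64(31.4), np.float64(43.5)), (np.float64(32.9), np.float64(41.9)), (np.float64(34.4), np.float64(43.5)), (np.float64(35.9), np.float64(46.2)), (np.float64(37.4), np.float64(47.7)), (np.float64(38.9), np.float64(49.3)), (np.float64(40.4), np.float64(49.2)), (np.float64(41.9), np.float64(47.8)), (np.float64(43.4), np.float64(46.0)), (np.float64(47.9), np.float64(42.6)), (np.float64(49.4), np.float64
[... 190 characters left out ...]
(43.4)), (np.float64(58.4), np.float64(42.2)), (np.float64(59.9), np.float64(37.1)), (np.float64(61.4), np.float64(21.3)), (np.float64(62.9), np.float64(19.9))]
bot xy [0.4191 0.2822] head dir -0.164 len 0.1324 want 132 w 0.0219 ztop 0.0202
options [(np.float64(1.6002028688206216), 1.5707963267948966), (np.float64(2.30416086025593), -1.5707963267948966)]Traceback (most recent call last):
  File "<stdin>", line 5, in <module>
  File "act.py", line 25, in pick
    print('width',st()['width'].round(4)); robot.movel([*xy,.25],max_speed=.2); print('lifted width',st()['width'].round(4),'fz',fz().round(2))
                  ^^^^^^^^^^^^^^^^^^^
AttributeError: 'float' object has no attribute 'round'
```

```bash
sed -i "s/st()\['width'\].round(4)/round(float(st()['width']),4)/g; s/F.round(1)/round(float(F),1)/g; s/fz().round(\([12]\))/round(float(fz()),\1)/g" act.py
sed -i "s|sc=(lo+S\['t'\]/1e3+hi-S\['h'\]/1e3)/2|sc=lo+S['t']/1e3 if n=='can' else (lo+S['t']/1e3+hi-S['h']/1e3)/2|" t.py
python3 - <<'E'
from act import *
print(st()['width'],st()['tcp_pos']); p=st()['tcp_pos']; robot.movel([p[0],p[1],.25],max_speed=.2)
place('bot',np.pi/2); print(st()['clock'])
E
```

```text
0.021716027175117288 [0.41925319 0.2822667  0.03431744]
over width 0.0214
down: tool bottom z 0.0345 F -0.4 [ 0.  -0.6 -1.1]
36.925
```

```bash
python3 - <<'E'
from act import *
p=st()['tcp_pos']; robot.set_gripper(.036); robot.movel([p[0],p[1],.13],max_speed=.15)
press('bot')
g=FIT['bot'][0]; im,d,c,T=lookat(.585,.0,.36); np.savez('c_after',im=im,d=d,T=T); save('after_bot',im)
P=cloud(c,T,d).reshape(-1,3); k=(np.hypot(*(P[:,:2]-g).T)<.012); print('ztop at fit',np.percentile(P[k,2],[10,50,90]).round(4)); print(st()['clock'])
e2=lambda a:np.array([np.cos(a),np.sin(a)])
for s in (-.07,-.04,0,.012): q=g+s*e2(-.057); k=np.hypot(*(P[:,:2]-q).T)<.004; print(s,np.median(P[k,2]).round(4))
# insert reference
for q in ((.56,.0),(.60,-.075)): k=np.hypot(P[:,0]-q[0],P[:,1]-q[1])<.004; print('insert',np.median(P[k,2]).round(4))
E
```

```text
press tip-home -0.8 mm F 11.1
F hold 10.4
ztop at fit [0.2333 0.2882 0.29  ]
45.775
-0.07 0.2822
-0.04 0.2822
0 0.2877
0.012 0.2876
insert 0.042
insert nan
  return _methods._mean(a, axis=axis, dtype=dtype,
  ret = ret.dtype.type(ret / rcount)
```

View pics/after_bot.png

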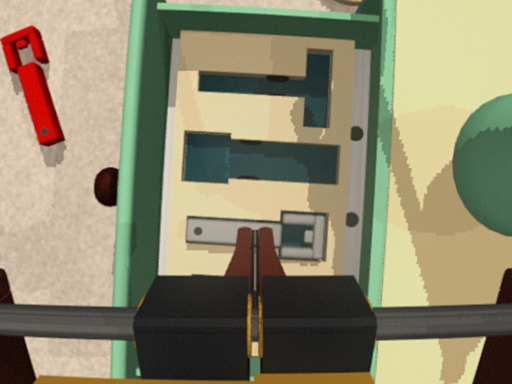

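The bottle opener lies in the third cutout (pixel (255,232), loop to the back). Next is the can opener.

```bash
cat >> act.py <<'E'
def heights(P,n):
    g,gy=FIT[n]; P=P.reshape(-1,3); P=P[P[:,2]<.12]; r={}
    for s in np.arange(-.08,.06,.01):
        q=g+s*np.array([np.cos(gy),np.sin(gy)]); k=np.hypot(*(P[:,:2]-q).T)<.004
        if k.sum()>3: r[int(round(s*1000))]=round(float(np.median(P[k,2]))*1e3,1)
    print(n,'heights',r)
E
cat > do.py <<'E'
import sys
from act import *
n=sys.argv[1]; x,y=float(sys.argv[2]),float(sys.argv[3])
im,d,c,T=lookat(x,y); xy,a,L=est(n,segment(n,x,y,T,d)); o=options(a,xy,n)
assert abs(L*1000-SP[n]['h']-SP[n]['t'])<4
pick(n,xy,a,o); 
if st()['width']<SP[n]['w']/1e3-.004: print('LOST'); sys.exit()
z,F=place(n,o); print(o,st()['clock'])
if F<6 and st()['width']>SP[n]['w']/1e3-.004:
    p=st()['tcp_pos']; robot.set_gripper(SP[n]['w']/1e3+.014); robot.movel([p[0],p[1],.13],max_speed=.15); press(n); print(st()['clock'])
E
python3 - <<'E'
from act import *
g=np.load('c_after.npz'); heights(cloud(camera_params('wrist'),g['T'],g['d']),'bot')
E
python3 do.py can .5926 -.336
```

```text
bot heights {-80: 42.1, -70: 51.1, -60: 51.1, -50: 51.2, -40: 50.9, -30: 51.2, 10: 50.9, 20: 31.9, 30: 31.6, 40: 45.7, 50: 49.1, 60: 40.8}
can xy [ 0.5925 -0.3364] head dir 0.638 len 0.1503 want 147 w 0.0337 ztop 0.0227
options [(np.float64(1.4782187012960704), -1.5707963267948966)]
width 0.0337
lifted width 0.034 fz -1.92
over width 0.034
down: tool bottom z 0.0345 F 0.1 [ 0.6 -1.5 -1.8]
-1.5707963267948966 59.3083
press tip-home -0.8 mm F 10.6
F hold 12.2
66.8167
```

```bash
python3 do.py jar .4712 .4273
```

```text
jar xy [0.4713 0.4274] head dir -0.606 len 0.1156 want 116 w 0.0258 ztop 0.0229
options [(np.float64(1.418131166220169), 1.5707963267948966)]
width 0.0258
lifted width 0.0257 fz -1.84
over width 0.0259
down: tool bottom z 0.0345 F 0.1 [ 0.2 -0.1 -0.7]
1.5707963267948966 81.575
press tip-home -0.8 mm F 11.6
F hold 11.4
88.975
```

```bash
python3 - <<'E'
from act import *
for k,(n,q) in enumerate(dict(can=(.585,-.005),jar=(.58,-.14)).items()):
    im,d,c,T=lookat(*q,.40,f'fin{k}'); P=cloud(c,T,d)
    for m in FIT: heights(P,m)
    Q=P.reshape(-1,3)
    for m in FIT:   # pose of each seated tool from points standing proud
        g,gy=FIT[m]; s=(Q[:,:2]-g)@[np.cos(gy),np.sin(gy)]; t=(Q[:,:2]-g)@[-np.sin(gy),np.cos(gy)]
        k2=(Q[:,2]>.0455)&(Q[:,2]<.1)&(abs(t)<.03)&(s>-.095)&(s<.07); h=k2&(s<.01)
        b=[(t[h&(abs(s-a)<.006)].min(),t[h&(abs(s-a)<.006)].max()) for a in (-.06,-.02) if (h&(abs(s-a)<.006)).sum()>10]
        if k2.sum()>200: print(m,'s ends',(np.array([s[k2].min(),s[k2].max()])*1e3).round(1),'want',-SP[m]['t'],SP[m]['h'],'t edges',(np.array(b)*1e3).round(1).tolist())
    i=np.hypot(Q[:,0]-.56,Q[:,1]-0)<.004; print('insert z',np.median(Q[i,2]).round(4))
a,b=[cv2.imread(f'pics/fin{k}.png') for k in (0,1)]; cv2.imwrite('pics/fin.png',np.hstack([a[:,100:450],b[:,100:450]])); print(st()['clock'])
E
```

```text
can heights {-80: 31.8, -70: 31.8, -60: 32.4, -50: 31.9, -40: 32.3, -30: 31.9, -20: 32.2, -10: 31.8, 0: 32.2, 10: 32.3, 20: 40.4, 30: 51.1, 40: 74.3, 50: 51.0, 60: 50.6}
bot heights {-80: 42.1, -70: 51.2, -60: 51.4, -50: 51.3, -40: 50.9, -30: 50.7, -20: 51.1, -10: 51.0, 0: 51.1, 10: 51.2, 20: 31.7, 30: 31.7, 40: 44.9, 50: 48.6, 60: 39.6}
jar heights {}
can s ends [-85.6  64.9] want -85 62 t edges [[-16.7, 17.5], [-16.4, 17.7]]
bot s ends [-75.2  57.1] want -75 57 t edges [[-11.5, 10.6], [-3.3, 10.5]]
jar s ends [-14.2  48.2] want -68 48 t edges []
insert z 0.042
can heights {-80: 45.6, -70: 46.2, -60: 44.2, -50: 44.1, -40: 45.8, -30: 44.8, -20: 45.5, -10: 46.4, 0: 44.9, 10: 45.9, 20: 47.2, 30: 51.0, 40: 75.1, 50: 50.9, 60: 50.6}
bot heights {-80: 42.2, -70: 50.8, -60: 51.3, -50: 51.3, -40: 51.1, -30: 50.7, -20: 51.2, -10: 51.3, 0: 51.3, 10: 51.3, 20: 31.7, 30: 31.7, 40: 45.4, 50: 48.9, 60: 40.2}
jar heights {-80: 41.8, -70: 41.3, -60: 54.5, -50: 54.3, -40: 54.3, -30: 53.9, -20: 54.0, -10: 54.2, 0: 54.3, 10: 54.3, 20: 52.3, 30: 49.9, 40: 51.8, 50: 41.7, 60: 42.0}
can s ends [-85.9  64.4] want -85 62 t edges [[-16.7, 17.8], [-16.0, 17.3]]
bot s ends [-74.5  57.4] want -75 57 t edges [[-11.4, 11.3], [-11.3, 11.1]]
jar s ends [-68.4  48. ] want -68 48 t edges [[-12.4, 13.4], [-12.3, 13.4]]
insert z 0.0423
91.8583
```

View pics/fin.png

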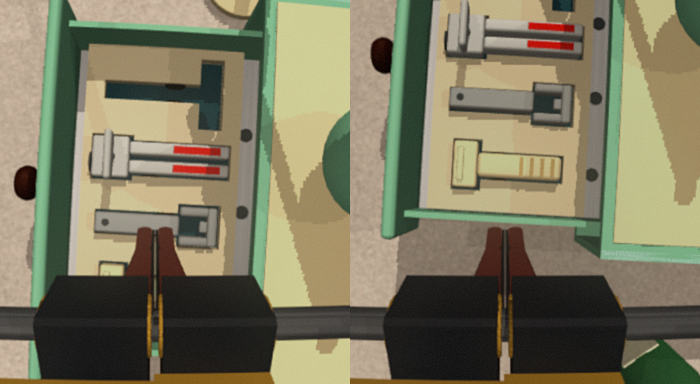

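All three tools are seated: heights above the insert match fully home, the ends and edges are within about 1 mm, and the leftmost cutout is empty because the corkscrew is absent. Now I'll check the can opener's tail height and push the drawer shut.

```bash
python3 - <<'E'
from act import *
im,d,c,T=lookat(.585,.03,.40); Q=cloud(c,T,d).reshape(-1,3); g,gy=FIT['can']; s=(Q[:,:2]-g)@[np.cos(gy),np.sin(gy)]; t=(Q[:,:2]-g)@[-np.sin(gy),np.cos(gy)]
for a in (-.075,-.04,0.): print('can handle',a,[np.median(Q[(abs(s-a)<.006)&(abs(t-b)<.004)&(Q[:,2]<.1),2]).round(4) for b in (-.011,.011)])
k=(abs(Q[:,2]-.06)<.02)&(Q[:,0]<.48)&(abs(Q[:,1])<.05); print('knob',Q[k,:].min(0).round(4),np.median(Q[k],0).round(4))
ky=float(np.median(Q[k,1])); kx=float(np.percentile(Q[k,0],2))
u=np.array([np.cos(-.057),np.sin(-.057)]); K=np.array([kx,ky]); o=down(np.pi/2-.057)
robot.set_gripper(0); p=K-u*.04; robot.move_to([*p,.22],o); robot.movel([*p,.078],max_speed=.12); robot.dwell(.2); b=st()['ft_force']
D=0;step=.01
while D<.26:
    D+=step; robot.movel([*(p+u*D),.078],max_speed=.06); F=-(st()['ft_force']-b)[:2]@u
    if F>12: break
    if D>.19: step=.002
    print(round(D,3),round(float(F),1),end='; ')
print('\nstop',D,F,(p+u*D).round(4),st()['tcp_pos'])
robot.dwell(.3); robot.movel([*(p+u*(D-.04)),.078]); robot.movel([*(p+u*(D-.08)),.25]); print(st()['clock'])
robot.move_to([.40,0,.40],down(np.pi/2)); im,d,c,T=shot('wrist'); save('shutw',im); im,d,c,T=shot('top'); save('shut',im); im2=shot('scene')[0]; save('scene2',im2)
E
python3 -c "
import cv2,numpy as np
a=cv2.imread('pics/shutw.png');b=cv2.imread('pics/scene2.png')[120:,100:420];cv2.imwrite('pics/end.png',np.hstack([cv2.resize(a,(440,330)),cv2.resize(b,(360,297))[:, :]] if 0 else [cv2.resize(a,(440,330)),cv2.resize(b,(360,330))]))"
```

```text
can handle -0.075 [np.float64(0.0533), np.float64(0.0535)]
can handle -0.04 [np.float64(0.0535), np.float64(0.0538)]
can handle 0.0 [np.float64(0.053), np.float64(0.053)]
knob [ 0.4435 -0.0119  0.055 ] [0.4561 0.0064 0.0743]
0.01 0.8; 0.02 -0.0; 0.03 0.2; 0.04 0.3; 0.05 -0.6; 0.06 -0.2; 0.07 0.5; 0.08 0.4; 0.09 0.4; 0.1 -0.5; 0.11 1.1; 0.12 -0.2; 0.13 -0.2; 0.14 -0.6; 0.15 0.2; 0.16 0.1; 0.17 -0.4; 0.18 0.1; 0.19 0.6; 0.192 -0.3; 0.194 2.4; 0.196 1.1; 0.198 0.5; 0.2 1.1; 0.202 0.4; 0.204 1.6; 0.206 0.9; 0.208 0.6; 0.21 0.9; 0.212 5.7; 0.214 11.1; 
stop 0.21600000000000005 17.376851171200762 [ 0.6206 -0.0036] [ 0.61601657 -0.00335906  0.07748376]
107.0833
```

View pics/end.png

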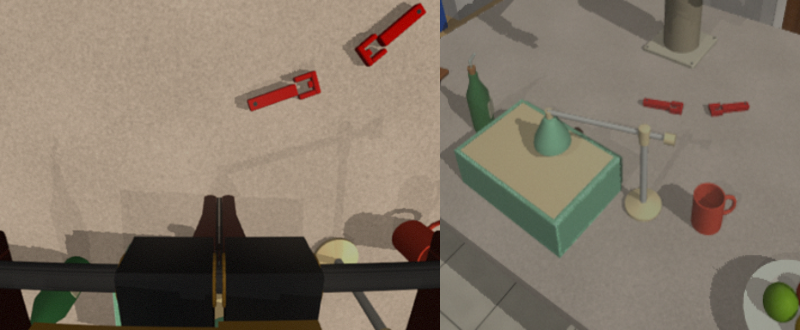

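The scene view shows the drawer shut, the lamp over the unit, and the bottle and mug standing. I'll check the remaining gap, the lamp margin and how far the bottle and mug have moved.

```bash
python3 - <<'E'
from act import *
robot.move_to([.3,-.45,.35],down(np.pi/2-.9))
im,d,c,T=shot('top'); P=cloud(c,T,d); Q=P.reshape(-1,3)
g0=np.load('top0.npz'); P0=cloud(c,g0['T'],g0['d']).reshape(-1,3)
u=np.array([np.cos(-.057),np.sin(-.057)]); v=np.array([-u[1],u[0]])
def s(Q): return Q[:,:2]@u
k=lambda Q,z0,z1,b:(Q[:,2]>z0)&(Q[:,2]<z1)&(abs(Q[:,:2]@v-.028)<b)
cab=lambda Q:np.percentile(s(Q)[k(Q,.110,.118,.14)],.5)
print('cab front s',cab(Q).round(4),cab(P0).round(4))
for n,q in (('open',P0),('shut',Q)):
    m=k(q,.095,.108,.14)&(s(q)<.70)&(s(q)>.4); print(n,'drawer front top s',np.percentile(s(q)[m],[2,50,98]).round(4),m.sum())
m=(Q[:,2]>.236)&(Q[:,2]<.26)&(Q[:,0]>.65)&(Q[:,1]<.12)&(Q[:,1]>-.2); print('bar tip',Q[m][Q[m,1].argmin()].round(3))
for n,x,y in (('oil',.72,-.32),('mug',.645,.42)):
    for q in (P0,Q):
        m=(q[:,2]>.06)&(q[:,2]<.26)&(np.hypot(q[:,0]-x,q[:,1]-y)<.09); print(n,np.median(q[m],0).round(3),end=' ')
A=topdown(im,c,T,.56,.72,-.22,.22,.105,.8); save('gap',A); print(st()['clock'])
E
```

```text
cab front s 0.6753 0.6754
open drawer front top s [0.4739 0.4808 0.6775] 428
shut drawer front top s [0.6605 0.6669 0.6758] 564
bar tip [0.769 0.01  0.238]
oil [ 0.718 -0.309  0.137] oil [ 0.718 -0.31   0.137] mug [0.643 0.433 0.081] mug [0.644 0.433 0.081] 109.8083
```

View pics/gap.png

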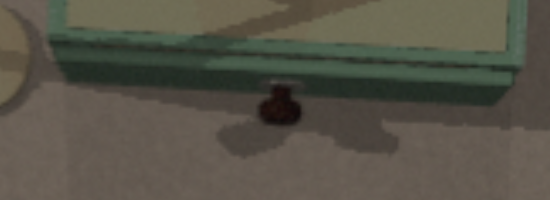

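```bash
python3 - <<'E'
from act import *
order.hand_in(); print(st()['clock'])
E
```

```text
the job is handed in; nothing more can be done
the job is handed in; nothing more can be done
```

The job is handed in at about 110 s on the robot's clock. I swung the lamp back over the unit, pressed the three tools home, and pushed the drawer shut. The corkscrew was absent, so its cutout stayed empty, and I left the two red look-alikes alone. The hand-in reports no verdict, so what follows are my own last checks.

- **Tools:** Before the drawer was shut, the bottle opener, can opener and jar key each stood at the height expected when fully home, to within about 0.5 mm. They were within about 1 mm of their fits. Pressing took 10.6 to 11.6 N.
- **Can opener length:** It measured about 150 mm against the stated 147. I put this down to a small projection at the head end and positioned it from its tail end instead.
- **Drawer:** I pushed until the force rose to 17 N at the stop. The remaining gap between drawer front and unit measures about 1 mm. I could not see the tools again once it was shut.
- **Lamp:** The shade end is about 90 mm behind the front of the unit.
- **Oil bottle and mug:** Both are where they started, to within about 1 mm.
- **Robot:** The arm is parked clear and touches nothing.

No check failed.

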